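# Fit a drive roll in a wire feeder

### The job

Fit the new drive roll (bright steel, blue ring on top) on the drive shaft of the open wire feeder: its three notches must drop over the shaft's three lugs so that it sits fully home on the drive gear. Then swing the pressure arm fully shut against the roll. Leave the worn brown roll and the side cutters lying where they are.

Things in the scene. Friction and masses are not known exactly. Their poses are not given: they have to be found in the camera images.
- roll_new: New drive roll: bright steel disc, diameter 40, height 18 mm, about 110 g, blue ring on its top face, V groove 1.5 mm deep round its middle. Lies flat, ring up. Through bore 17 mm; three notches 120 degrees apart widen it, 6.8 mm wide, out to 13 mm from the axis, full height. Origin: centre of underside; z: its axis, up; x points through the middle of a notch.
- shaft_seat (a point): On the shaft's axis, in the plane of the drive gear's top face (dark, toothed, 51 mm across, 6 mm thick), where the underside of a home roll lies, 101 mm above the bench. Axes: the feeder's, NOT the gear's. The motor's gearbox holds the gear: it does not turn below 0.35 N m. Nothing fixed rises within 50 mm of the axis, so a gripper has room to turn.
- lug_top (a point): On the shaft's axis, 8 mm above shaft_seat: height of the tops of the three brass lugs, 120 degrees apart round the shaft's foot, 5 mm wide, reaching 12 mm from the axis. A roll with its notches off the lugs stops with its underside here; turned onto them (within about 0.08 rad) it drops 8 mm. The lugs' angle differs each time and is not given: look or feel for it.
- shaft_tip (a point): Centre of the top of the round steel drive shaft, 29 mm above shaft_seat. Diameter 16 mm, the last 5 mm a cone down to 9 mm. A home roll (18 mm high) leaves 11 mm of it showing above.
- pressure_arm (a joint): Angle of the pressure arm, rad: 0 shut against its stop, growing as it opens, anticlockwise seen from above, to the feeder's -x side; at most 1.45, starts open at 0.95 to 1.4. Stiff hinge: stays where left; about 1 N at the handle moves it. Shut, its idler stands about 1.5 mm off the drive roll.
- pressure_handle (a point): Centre of the top of the arm's handle, an upright black round post, diameter 15, 42 mm tall, at the free end of the petrol-coloured arm, 173 mm above the bench, 99 mm from the hinge axis. The flat arm below it spans 30 to 38 mm above the feeder's wall. Push the post sideways to swing the arm.
- pressure_hinge (a point): On the arm's vertical hinge axis, at the feeder's wall (95 mm above the bench). Axes: the feeder's; it lies 45 mm to -x and 45 mm to -y of the shaft. Shut, the arm points along +y of these axes. The hinge post with its knob is 18 mm wide and rises 52 mm above the wall.
- idler (a point): Centre of the top of the idler roll under the pressure arm: diameter 30 mm, with a flange of diameter 39 mm at its top. Shut, the flange reaches over the edge of the drive roll, 2 mm above a home one; a roll that is not home blocks the arm.
- feeder: Wire feeder lying on its closed side, cover off, fixed: petrol case 260 (x) x 420 (y) x 95 mm high, aluminium wall on top. Origin: centre of underside. A wire spool, diameter 200 mm, is centred 105 mm to +y, its hub rising 71 mm above the wall. The drive is at the -y end: shaft at x +30, y -110 mm. Brass wire guides, 20 mm high, 52 mm or more from the shaft along y.
- roll_worn: the worn drive roll: same shape as roll_new (diameter 40, height 18 mm) but dark rust-brown with no coloured ring; lies flat on the bench. Origin: centre of its underside. Not to be used.
- cutters: Side cutters with orange handles, 140 mm long, about 50 mm wide and 15 mm high, lying on the bench. Origin: on the bench under their middle; x runs towards the jaws
Not all that is in view belongs to the job. What is meant by the roll_new is not orange, pink or turquoise, and is the smaller of those in its own colour.

How it is judged (in metres and radians):
On the way, in this order (a step that is already met when the one before it is completed fails the run):
1. the new roll is home on the drive gear, its notches over the lugs (z of roll_new in the frame of shaft_seat between -0.003 and 0.002 m and horizontal distance between roll_new and shaft_seat below 0.003 m and angle between roll_new's own z axis and vertical below 0.08 rad), for 0.2 s.
2. the pressure arm is shut (value of joint pressure_arm below 0.06 rad), for 0.2 s.
At the end, for the whole second after the job is handed in: The new roll's underside lies within 2 mm of the drive gear's face, within 3 mm of the shaft's axis and level within 0.08 rad, at rest; the pressure arm is shut to less than 0.06 rad. The roll must be home first and the arm shut after that (all of step 1 and value of joint pressure_arm below 0.06 rad and linear speed of roll_new below 0.02 m/s); the robot touches nothing.
It fails at once if the worn roll is moved by more than 3 cm (distance of roll_worn from where it was at the start of the episode above 0.03 m).
It fails at once if the side cutters are moved by more than 3 cm (distance of cutters from where it was at the start of the episode above 0.03 m).
It also fails if it takes over 72 s, if anything falls off the work surface, if the arm or the gripper's body presses on something with over 40 N, if the wrist force passes 120 N, or if a joint passes its speed limit or range.

### The arm

A 7-joint arm with a two-finger parallel gripper is mounted at the origin on the work surface. World frame = base frame: x ahead of the robot, y to its left, z up, the work surface at z = 0. Lengths are in mm, angles in rad, forces in N, time in s.
With the tool pointing down it reaches from about 400 to 875 mm from the base axis. Payload 19.3 kg.
Tool frame: the origin (TCP) lies at the very end of the fingers, on their centre line; the grasp point (between the pads) lies 19 mm behind it (grip_point_offset is the z of the grasp point in the tool frame, in mm); z points along the fingers, x is the direction in which the jaws open and shut, and the axes are right-handed (so a half turn about z gives the same grasp; the last joint's range is limited). The gripper opens to 85 mm and grips with 20 to 120 N. Pads are 22 mm wide; open, the fingers measure 114 mm over their backs; the gripper's body (76 mm by 85 mm) begins 54 mm behind the grasp point. The pads swing forward as they close: fully open they stand 13 mm farther back than shut.
Start: joints at [-1.182, 0.521, -0.036, 1.599, 0.021, 1.021, -0.113], TCP at [276.812, 560.348, 231.291] pointing down, gripper open.
Joint ranges: [-2.91, 2.91], [-0.3, 2.13], [-1.5, 1.42], [0.17, 2.43], [-1.26, 4.41], [0.16, 1.93], [-2.52, 2.52]. Speed limits (rad/s): [1.89, 1.89, 2.39, 2.39, 3.01, 3.01, 3.01].

### API

Orientations are given as a 3x3 rotation matrix whose columns are the frame's x, y, z axes.
In Python, from workcell import movep, movel, goto_joints, open_gripper, clamp, wait, inverse_kinematics, read_state, camera, PlanningError, finish_job, grip_point_offset gives the robot as it stands. Calls block until the motion is done:
- movep(position, orientation): joint-space move of the TCP to a pose.
- movel(position, frame=None, max_speed=150, guard=None): straight line of the TCP; frame=None keeps the orientation; max_speed is the mean speed in mm/s. With guard (N) it stops when the force on the tool has changed by that much, and returns True; else False.
- goto_joints(angles): joint-space move.
- open_gripper() and clamp(): open the fingers fully, or close them until they stop; the grip force is fixed at half the most.
- wait(seconds).
- inverse_kinematics(position, orientation): joint angles nearest the present ones, or None.
- read_state(): the state.
- camera(name): name is "scene" or "side" or "wrist"; returns a dict with "image" (384x512x3 uint8, blue, green, red), "range_z" (384x512 float32, mm along the optical axis (not along the pixel's ray), 0 where there is no reading), "fx", "fy", "cx", "cy" (pixels), "cam_to_world" (4x4, takes a point from camera to world coordinates). Camera axes: x right, y up, looking along -z (the intrinsics and any distortion apply to the point x, -y, -z); pixel columns grow to the right and rows downward; lengths in mm; the calibration is good to about 2 mm. A picture is of the moment at which its call begins.
A pose or a line that the arm cannot do raises PlanningError and nothing moves.
- finish_job(): hands the job in, once; it reports no verdict.
The state is a dict: "time": time; "qpos": joint angles; "qvel": joint speeds; "joint_efforts": joint torques, N m; "eef_pos": TCP position; "tool_rot": TCP orientation; "ft_force": force on the tool from outside, world axes, zero at the start; "torque": the same for the moment, N m; "finger_gap": finger opening in mm.
Only numpy, scipy, OpenCV 4.12 (cv2) and the standard library are available. Lean on these libraries where they do the work, as an engineer would, in place of code of your own. Each camera call takes 0.05 s, during which the arm holds its last target.

## Working session

There is one attempt and no reset: what is moved stays moved. The work goes in short steps, each a Python script; the robot and the scene stay as the last script left them, time stands still between calls to the robot, and variables do not carry over. Pictures are saved under pics/ and viewed, and the job is handed in when it is done.

```bash
ls; mkdir -p pics; python3 - <<'E'
from workcell import *
import cv2,numpy as np
print(read_state()['time'],grip_point_offset)
for n in ['scene','side','wrist']:
    c=camera(n); cv2.imwrite(f'pics/{n}0.png',c['image']); np.savez(f'pics/{n}0.npz',**c)
    print(n,c['fx'],c['cx'],c['cy'],np.round(c['cam_to_world'],3).tolist(),[k for k in c])
E
```

```text
pics
0.0 -18.700000000000003
scene 401.6082982674027 255.76098132785606 188.43874834294735 [[-0.259, -0.813, 0.522, 981.897], [0.966, -0.209, 0.154, -28.161], [-0.016, 0.544, 0.839, 860.214], [0.0, 0.0, 0.0, 1.0]] ['image', 'range_z', 'fx', 'fy', 'cx', 'cy', 'cam_to_world']
side 408.63360726204 257.24066159130194 186.39391332461304 [[0.982, 0.152, -0.112, 394.14], [-0.188, 0.743, -0.643, -733.842], [-0.015, 0.652, 0.758, 788.83], [0.0, 0.0, 0.0, 1.0]] ['image', 'range_z', 'fx', 'fy', 'cx', 'cy', 'cam_to_world']
wrist 316.96400035484214 252.80322909908517 188.95831640439673 [[0.444, -0.848, -0.288, 202.767], [0.896, 0.42, 0.144, 596.857], [-0.001, -0.322, 0.947, 372.551], [0.0, 0.0, 0.0, 1.0]] ['image', 'range_z', 'fx', 'fy', 'cx', 'cy', 'cam_to_world']
```

View pics/scene0.png

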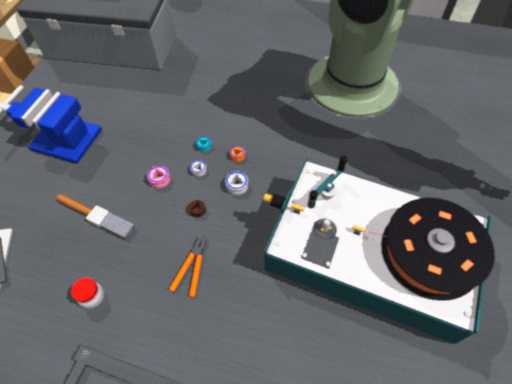

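View pics/side0.png

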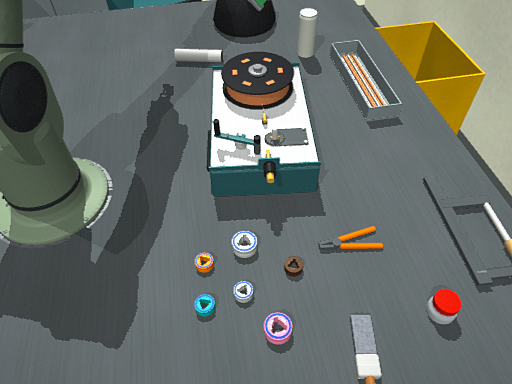

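View pics/wrist0.png

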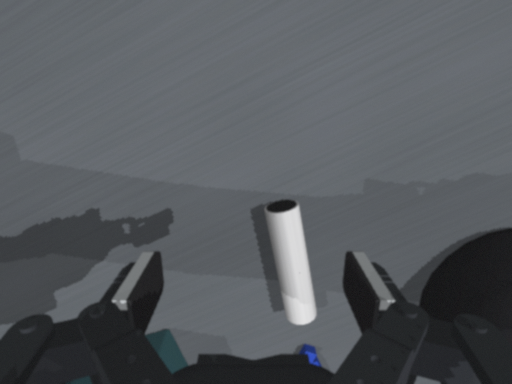

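The new roll is the smaller blue-ringed one: scene (198,168), side (243,291). The worn roll is at scene (196,208). The feeder's shaft is around scene (323,228), side (275,138).

```bash
cat > h.py <<'E'
from workcell import *
import cv2,numpy as np
def ray(c,u,v):
    M=np.array(c['cam_to_world']); d=np.array([(u-c['cx'])/c['fx'],-(v-c['cy'])/c['fy'],-1.0])
    return M[:3,3],M[:3,:3]@d
def onplane(c,u,v,z):
    o,d=ray(c,u,v); return o+d*(z-o[2])/d[2]
def atdepth(c,u,v):
    o,d=ray(c,u,v); return o+d*c['range_z'][int(round(v)),int(round(u))]
def tri(c1,p1,c2,p2):
    o1,d1=ray(c1,*p1);o2,d2=ray(c2,*p2)
    A=np.stack([d1,-d2],1); s=np.linalg.lstsq(A,o2-o1,rcond=None)[0]
    a=o1+s[0]*d1;b=o2+s[1]*d2
    return (a+b)/2,np.linalg.norm(a-b)
def proj(c,p):
    M=np.array(c['cam_to_world']); q=M[:3,:3].T@(np.array(p)-M[:3,3])
    return np.array([c['cx']+c['fx']*q[0]/-q[2], c['cy']-c['fy']*q[1]/-q[2]])
def down(th):  # tool x at angle th in world
    x=np.array([np.cos(th),np.sin(th),0]);z=np.array([0,0,-1.]);return np.stack([x,np.cross(z,x),z],1)
def load(f): 
    d=np.load(f); return {k:d[k] for k in d}
def snap(name,tag,crop=None,scale=1):
    c=camera(name); np.savez(f'pics/{name}{tag}.npz',**c); im=c['image']
    cv2.imwrite(f'pics/{name}{tag}.png',im); return c
E
python3 - <<'E'
from h import *
S=load('pics/scene0.npz');D=load('pics/side0.npz')
def blob(c,box):
    u0,v0,u1,v1=box; im=c['image'][v0:v1,u0:u1].astype(int)
    m=(im[...,0]>im[...,2]+40).astype(np.uint8)
    k=cv2.findNonZero(m); (x,y),r=cv2.minEnclosingCircle(k); return (x+u0,y+v0),r,int(m.sum())
a=blob(S,(186,158,210,180));b=blob(D,(230,278,256,305));print(a,b,tri(S,a[0],D,b[0]))
a=blob(S,(222,168,252,198));b=blob(D,(228,228,262,258));print(a,b,tri(S,a[0],D,b[0]))
print(tri(S,(196,208),D,(294,264)))
for p in [(323,228),(198,168),(236,182)]:print(p,atdepth(S,*p))
for p in [(275,138),(257,137),(217,127),(269,160),(294,264),(352,240)]:print(p,atdepth(D,*p))
for n,c,(x0,y0,x1,y1) in [('s',S,(180,120,400,290)),('d',D,(190,40,350,200))]:
    cv2.imwrite(f'pics/crop_{n}.png',cv2.resize(c['image'][y0:y1,x0:x1],None,fx=3.5,fy=3.5,interpolation=cv2.INTER_CUBIC))
E
```

```text
((197.5, 165.0), 7.762187480926514, 76) ((242.5, 289.0), 9.708344459533691, 102) (array([ 426.22718175, -347.80335628,   19.66987428]), np.float64(1.3089252985456274))
((236.5, 180.0), 10.920265197753906, 141) ((244.0, 240.0), 12.16562557220459, 140) (array([ 448.94032264, -234.74462215,   24.46102406]), np.float64(1.8389575841574741))
(array([ 545.35301666, -309.47131211,   13.42020794]), np.float64(3.143688812534497))
(323, 228) [575.6344134   -4.58261708 110.50002235]
(198, 168) [ 4.22660486e+02 -3.51118270e+02 -2.53997113e-01]
(236, 182) [ 440.17625912 -240.88741987   -0.59278976]
(275, 138) [566.99527041  -8.77613346 104.87871071]
(257, 137) [516.24335114 -42.2977818  147.63029561]
(217, 127) [4.29385738e+02 5.78667603e-02 1.57364617e+02]
(269, 160) [533.69587524 -94.67844762 120.61404768]
(294, 264) [ 547.15379635 -299.98562181   -1.80907022]
(352, 240) [ 692.18528588 -265.59821213   -1.9347155 ]
```

View pics/crop_s.png

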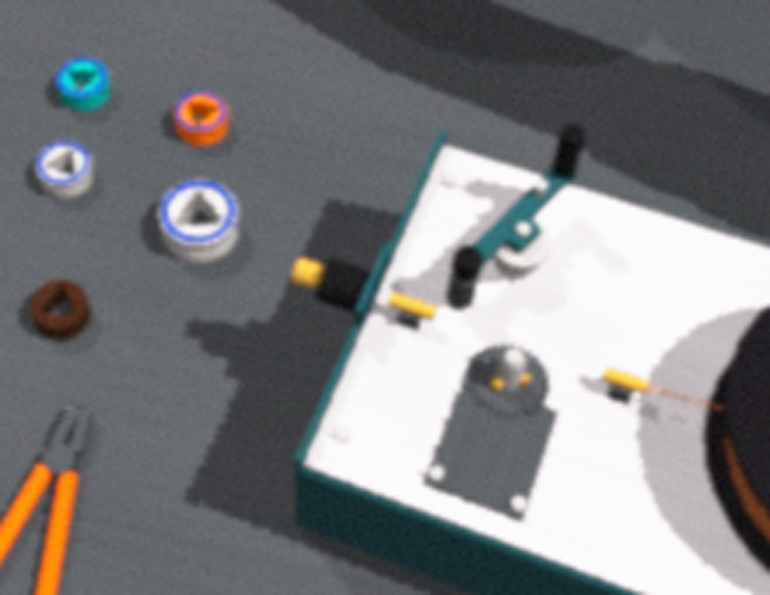

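View pics/crop_d.png

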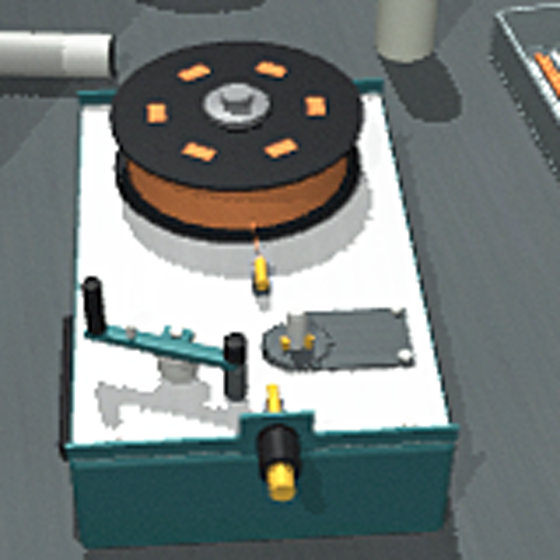

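```bash
cat >> h.py <<'E'
def cam_in_tool():
    c=load('pics/wrist0.npz'); q=np.load('pics/tool0.npz'); T=np.eye(4);T[:3,:3]=q['R'];T[:3,3]=q['p']
    return np.linalg.inv(T)@c['cam_to_world']
def view_tcp(target,th,z,uv=(253,150)):
    X=cam_in_tool(); c=load('pics/wrist0.npz'); T=np.eye(4);T[:3,:3]=down(th);T[2,3]=z
    c['cam_to_world']=T@X; p=onplane(c,*uv,target[2]); T[:2,3]=np.array(target[:2])-p[:2]
    return T[:3,3],T[:3,:3]
E
python3 - <<'E'
from h import *
s=read_state(); np.savez('pics/tool0.npz',R=s['tool_rot'],p=s['eef_pos']); print(s['time'],np.round(s['tool_rot'],3).tolist())
print(np.round(cam_in_tool(),3).tolist())
for tgt in [(567,-9,110),(426,-348,18)]:
  for d in range(0,360,30):
    p,R=view_tcp(tgt,np.radians(d),tgt[2]+100); q=inverse_kinematics(p,R); print(d,np.round(p),None if q is None else np.round(q,2))
E
```

```text
0.15 [[0.443, 0.897, -0.0], [0.897, -0.443, -0.001], [-0.001, 0.0, -1.0]]
[[1.0, 0.001, 0.001, 0.044], [0.001, -0.947, -0.322, -82.59], [0.0, 0.322, -0.947, -141.679], [0.0, 0.0, 0.0, 1.0]]
0 [567. -41. 210.] [-0.39  0.5   0.51  1.79 -0.3   0.92  0.25]
30 [583. -37. 210.] [-0.3   0.51  0.38  1.75 -0.23  0.93  0.69]
60 [595. -25. 210.] [-0.23  0.51  0.26  1.71 -0.15  0.94  1.13]
90 [599.  -9. 210.] [-0.15  0.51  0.1   1.7  -0.06  0.94  1.54]
120 [595.   7. 210.] [-0.08  0.5  -0.04  1.7   0.02  0.94  1.96]
150 [583.  19. 210.] [-0.01  0.48 -0.17  1.73  0.1   0.94  2.4 ]
180 [567.  23. 210.] [-0.87  0.82  1.23  1.81 -0.85  1.16 -2.49]
210 [551.  19. 210.] [-0.88  0.79  1.23  1.85 -0.84  1.13 -1.96]
240 [539.   7. 210.] [-0.88  0.77  1.23  1.89 -0.82  1.11 -1.42]
270 [535.  -9. 210.] [-0.6   0.49  0.7   1.89 -0.4   0.9  -1.28]
300 [539. -25. 210.] [-0.54  0.49  0.66  1.87 -0.38  0.9  -0.74]
330 [551. -37. 210.] [-0.46  0.49  0.59  1.84 -0.34  0.91 -0.24]
0 [ 426. -380.  118.] [ 0.26  0.65  0.53  1.86 -0.47  0.75  1.05]
30 [ 442. -376.  118.] [ 0.29  0.65  0.46  1.83 -0.4   0.75  1.49]
60 [ 454. -364.  118.] [ 0.32  0.63  0.37  1.83 -0.32  0.74  1.91]
90 [ 458. -348.  118.] [ 0.33  0.61  0.31  1.84 -0.27  0.73  2.36]
120 [ 454. -332.  118.] [ 0.99  0.65 -0.66  1.84  0.52  0.83  2.16]
150 [ 442. -320.  118.] [-0.2   0.99  1.22  1.94 -1.09  1.09 -2.15]
180 [ 426. -316.  118.] [-0.21  0.97  1.22  1.98 -1.09  1.06 -1.6 ]
210 [ 410. -320.  118.] [-0.11  0.79  1.01  2.01 -0.9   0.88 -1.21]
240 [ 398. -332.  118.] [-0.08  0.79  1.01  2.01 -0.9   0.88 -0.65]
270 [ 394. -348.  118.] [ 0.13  0.64  0.68  1.98 -0.59  0.73 -0.4 ]
300 [ 398. -364.  118.] [ 0.22  0.63  0.58  1.95 -0.51  0.72  0.06]
330 [ 410. -376.  118.] [ 0.27  0.63  0.53  1.9  -0.46  0.73  0.54]
```

```bash
python3 - <<'E'
from h import *
for i,d in enumerate([90,0]):
    p,R=view_tcp((567,-9,115),np.radians(d),205,(253,170)); movep(p,R); wait(.1); c=snap('wrist',f'1{i}')
    print(read_state()['time'])
a=cv2.imread('pics/wrist10.png');b=cv2.imread('pics/wrist11.png')
for i,im in enumerate([a,b]): cv2.imwrite(f'pics/w1{i}b.png',cv2.resize(im,(760,570),interpolation=cv2.INTER_CUBIC))
E
```

```text
2.6083
4.0
```

View pics/w10b.png

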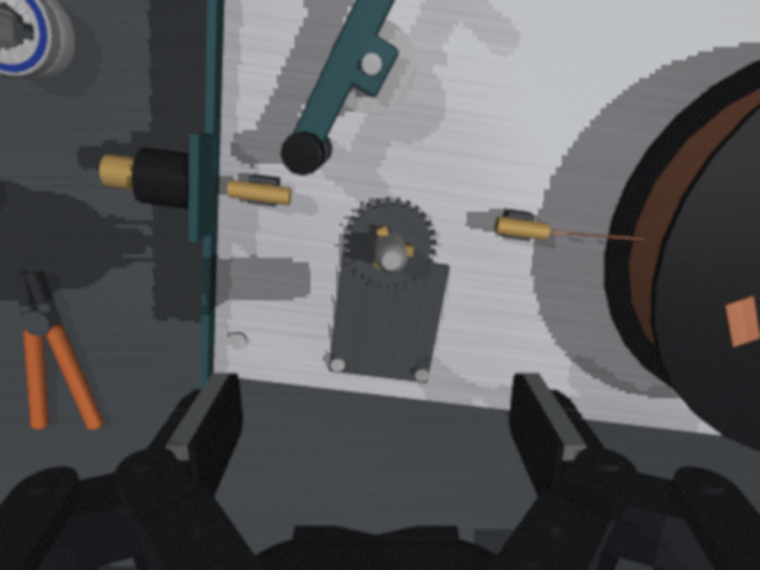

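View pics/w11b.png

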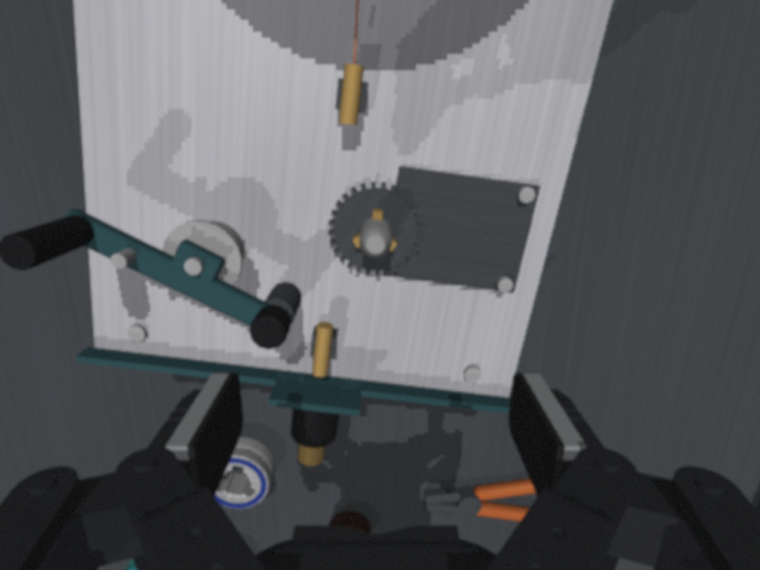

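Views show the gear at full-scale ≈(262,162) in view 10 and ≈(253,153) in view 11, with three brass lugs around the shaft foot and the shaft tip at (264,174) / (253,164).

```bash
python3 - <<'E'
from h import *
A=load('pics/wrist10.npz');B=load('pics/wrist11.npz')
for n,c in (('A',A),('B',B)):
    u0,v0=(225,125); im=c['image'][v0:v0+75,u0:u0+75]
    cv2.imwrite(f'pics/lug{n}.png',cv2.resize(im,(600,600),interpolation=cv2.INTER_CUBIC))
p,e=tri(A,(264,174.3),B,(253,164.3)); print('tip',p,e)
for n,c in (('A',A),('B',B)):
    im=c['image'].astype(int); m=((im[...,2]-im[...,0]>35)).astype(np.uint8)
    k,l,s,ce=cv2.connectedComponentsWithStats(m)
    for i in range(1,k):
        if s[i,4]>=5 and np.hypot(*(proj(c,(p[0],p[1],109))-ce[i]))<25:
            w=onplane(c,*ce[i],109); d=w[:2]-p[:2]; print(n,s[i,4],np.round(ce[i],1),np.round(w,1),np.hypot(*d),np.degrees(np.arctan2(d[1],d[0]))%120)
E
```

```text
tip [567.07757859  -0.69204598 127.88826693] 0.8593940293108292
A 47 [257.4 155.5] [557.3  -4.9 109. ] 10.652169564306602 83.20681922444572
A 36 [275.6 168.2] [567.3   9.2 109. ] 9.943552793456334 88.44954433090557
B 46 [254.  144.2] [568.1   9.8 109. ] 10.545040925159944 84.41874120299471
B 29 [239.9 162.2] [557.3  -4.1 109. ] 10.408467783289643 79.4003714478007
B 21 [264.5 164.9] [576.2  -6.3 109. ] 10.734254292450675 88.62177486431037
```

View pics/lugA.png

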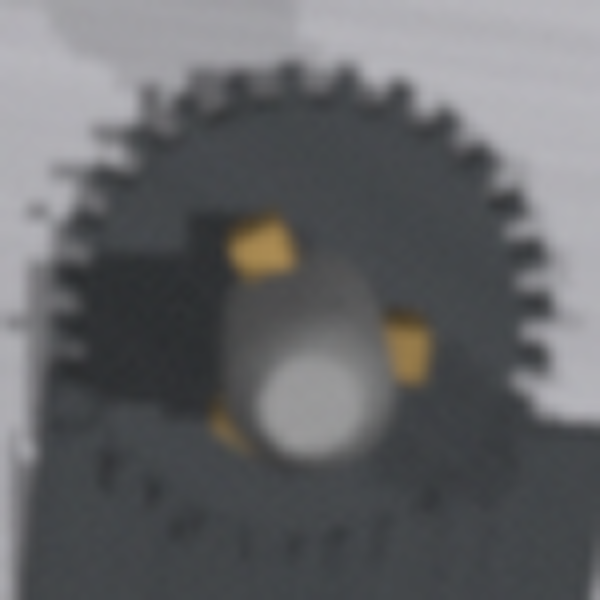

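View pics/lugB.png

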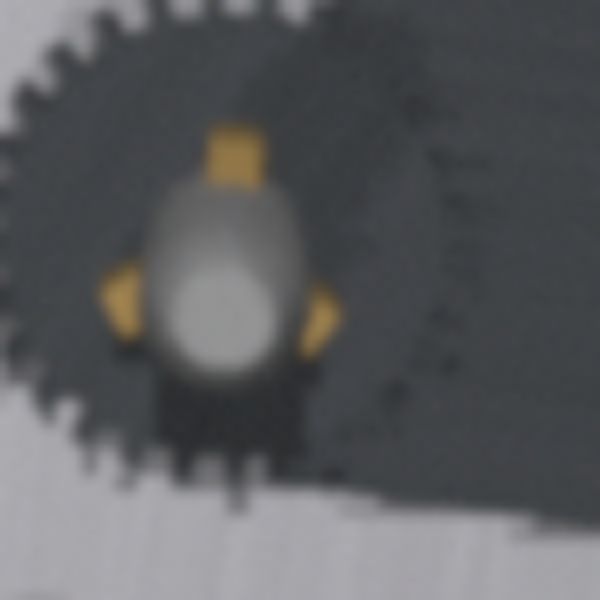

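```bash
python3 - <<'E'
from h import *
A=load('pics/wrist10.npz');B=load('pics/wrist11.npz');S=load('pics/scene0.npz');D=load('pics/side0.npz')
k=512/760
p,e=tri(A,(305*k,153*k),B,(268*k,329*k));print('knob',p,e)
d=p[:2]-[567.1,-.5]; print(d,np.hypot(*d),'feeder yaw',np.degrees(np.arctan2(d[1],d[0]))-(-135))
for c,uv in ((A,(263.3,174.9)),(B,(252.2,164.3))): print(onplane(c,*uv,130))
# handle top: scene crop(575,135)/3.5+(180,120); side crop (92,285)/3.5+(190,40); 
hs=(180+573/3.5,120+133/3.5); hd=(190+92/3.5,40+285/3.5)
print('handle',tri(S,hs,D,hd),onplane(B,18*k,252*k,173))
ks=(180+468/3.5,120+258/3.5); kd=(190+234/3.5,40+342/3.5); print('knob2',tri(S,ks,D,kd))
# go view roll
for i,dg in enumerate([0,60]):
    p,R=view_tcp((426,-348,18),np.radians(dg),135,(253,170)); movep(p,R); wait(.1); c=snap('wrist',f'2{i}')
    cv2.imwrite(f'pics/w2{i}b.png',cv2.resize(c['image'],(760,570),interpolation=cv2.INTER_CUBIC))
print(read_state()['time'])
E
```

```text
knob [516.46645746 -37.89763704 144.15934373] 0.6209707763446887
[-50.63354254 -37.39763704] 62.94711181954858 feeder yaw -8.550642669603207
[566.58772406  -0.96900094 130.        ]
[ 5.66815401e+02 -4.68845083e-01  1.30000000e+02]
handle (array([429.41404784,   7.51108741, 168.26093022]), np.float64(0.5639748494937734)) [430.65851319   7.34908838 173.        ]
knob2 (array([516.85169716, -38.1881341 , 141.34973915]), np.float64(0.6355275409070593))
6.4917
```

View pics/w20b.png

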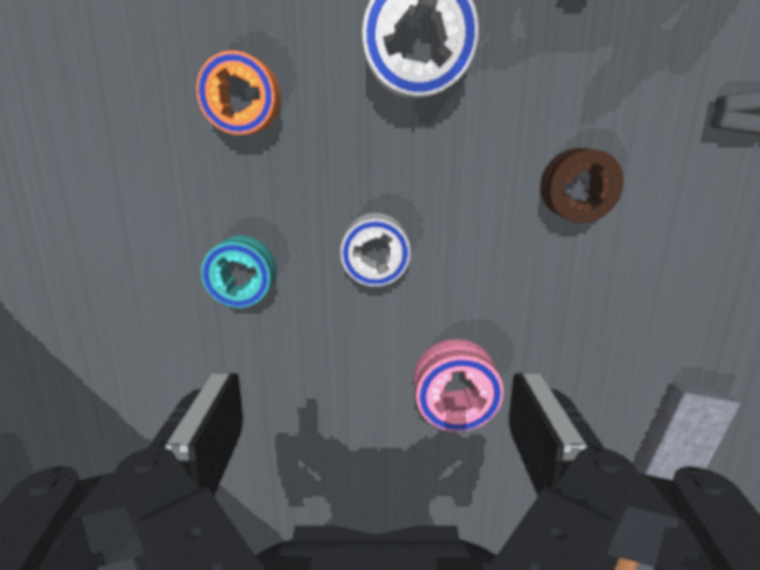

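View pics/w21b.png

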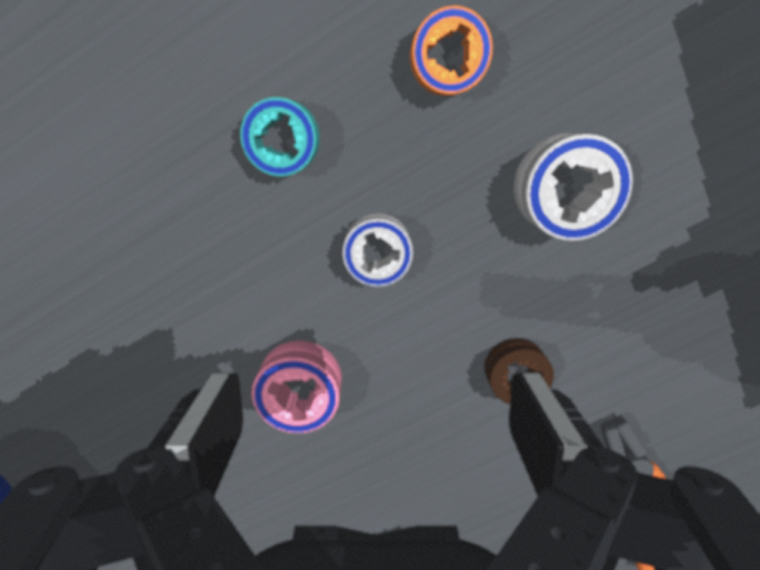

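```bash
cat > roll.py <<'E'
from h import *
def ring(c,guess,rad=40):
    im=c['image'].astype(int); u,v=guess
    m=(im[...,0]-im[...,2]>50).astype(np.uint8); mm=np.zeros_like(m); cv2.circle(mm,(int(u),int(v)),rad,1,-1); m*=mm
    k,l,s,ce=cv2.connectedComponentsWithStats(m); i=1+np.argmax(s[1:,4])
    cn,_=cv2.findContours((l==i).astype(np.uint8),cv2.RETR_EXTERNAL,cv2.CHAIN_APPROX_NONE)
    return cv2.fitEllipse(max(cn,key=len))
def notch(c,ctr,z,show=None):
    # polar sample of the top plane; phase of 3-fold hole
    ph=np.radians(np.arange(0,360,1)); g=cv2.cvtColor(c['image'],cv2.COLOR_BGR2GRAY).astype(np.float32)
    uv=np.array([[proj(c,(ctr[0]+r*np.cos(a),ctr[1]+r*np.sin(a),z)) for a in ph] for r in np.arange(9.5,12.6,.5)],np.float32)
    P=cv2.remap(g,uv[...,0],uv[...,1],cv2.INTER_LINEAR); f=P.mean(0)
    dark=255-f; F=np.sum(dark*np.exp(-3j*ph)); 
    return np.degrees(-np.angle(F))/3%120, f
E
python3 - <<'E'
from roll import *
A=load('pics/wrist20.npz');B=load('pics/wrist21.npz')
ea=ring(A,(253,169),27);eb=ring(B,(254,170),27);print(ea,eb)
p,e=tri(A,ea[0],B,eb[0]);print('ringtop',p,e)
for c,ee in((A,ea),(B,eb)):
    w=onplane(c,*ee[0],18);print(w)
    a,f=notch(c,w,18);print('notch',a, np.round(f[::10]).astype(int).tolist())
for n,c in (('A',A),('B',B)):
    cv2.imwrite(f'pics/roll{n}.png',cv2.resize(c['image'][140:200,223:283],(480,480),interpolation=cv2.INTER_CUBIC))
E
```

```text
((252.42356872558594, 170.03443908691406), (41.83477783203125, 43.18254852294922), 94.74949645996094) ((253.86080932617188, 170.24415588378906), (41.69234085083008, 43.35929870605469), 85.95795440673828)
ringtop [ 427.03022475 -347.42445609   16.06533424] 0.18089773311745302
[ 426.98836785 -346.81088908   18.        ]
notch 53.830559164710316 [229, 229, 222, 215, 134, 99, 95, 149, 218, 222, 231, 227, 227, 226, 221, 216, 135, 102, 133, 174, 220, 220, 228, 227, 222, 222, 220, 212, 152, 146, 143, 159, 216, 219, 220, 221]
[ 426.61624518 -347.24106774   18.        ]
notch 55.205880379110845 [224, 226, 219, 217, 142, 107, 100, 148, 212, 217, 226, 224, 227, 228, 220, 216, 125, 88, 93, 162, 221, 219, 227, 226, 227, 231, 224, 218, 166, 137, 117, 148, 219, 213, 221, 223]
```

View pics/rollA.png

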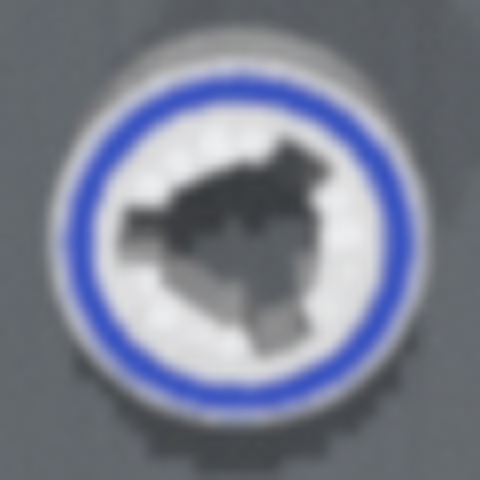

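View pics/rollB.png

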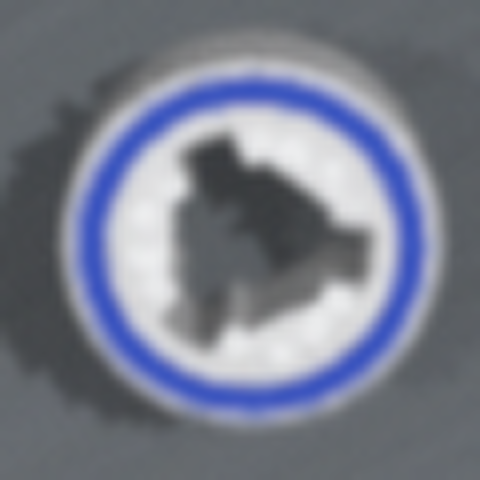

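```bash
python3 - <<'E'
from h import *
c=load('pics/wrist20.npz');k=512/760
X=cam_in_tool(); c['cam_to_world']=X
for u,v in [(230,380),(225,390),(200,410),(185,445),(235,385),(520,385),(540,410),(570,450),(525,380)]:
    print((u,v),np.round(atdepth(c,u*k,v*k),1))
E
```

```text
(230, 380) [-43.  -10.  -19.4]
(225, 390) [-43.3  -9.3 -23.7]
(200, 410) [-46.  -10.9 -36. ]
(185, 445) [-44.4 -11.1 -50.3]
(235, 385) [-42.6  -6.8 -16.8]
(520, 385) [ 42.6  -8.6 -20.1]
(540, 410) [ 43.1 -10.7 -35.8]
(570, 450) [ 45.9  -8.8 -49.3]
(525, 380) [ 43.8 -10.6 -20.6]
```

```bash
python3 - <<'E'
from h import *
th=np.radians(81.3); x,y=426.8,-347.1
movep([x,y,70],down(th)); print(read_state()['time'],np.round(read_state()['eef_pos'],2))
print('g',movel([x,y,0.5],max_speed=80,guard=8)); print(np.round(read_state()['eef_pos'],2))
clamp(); s=read_state(); print(s['time'],s['finger_gap'],np.round(s['ft_force'],1),np.round(s['eef_pos'],2))
movel([x,y,200],max_speed=200); s=read_state(); print(s['time'],s['finger_gap'],np.round(s['ft_force'],1))
c=snap('wrist','30');cv2.imwrite(f'pics/w30b.png',cv2.resize(c['image'],(760,570),interpolation=cv2.INTER_CUBIC))
c=snap('side','30');cv2.imwrite('pics/s30b.png',c['image'][150:384,100:400])
E
```

```text
6.9 [ 426.59 -347.34   70.14]
g False
[ 426.96 -347.29    0.86]
8.4417 37.40774829070773 [-2.5  1.8 13.1] [ 426.97 -347.24    1.18]
9.5917 37.07083405394594 [-0.2  0.2 -2.7]
```

View pics/w30b.png

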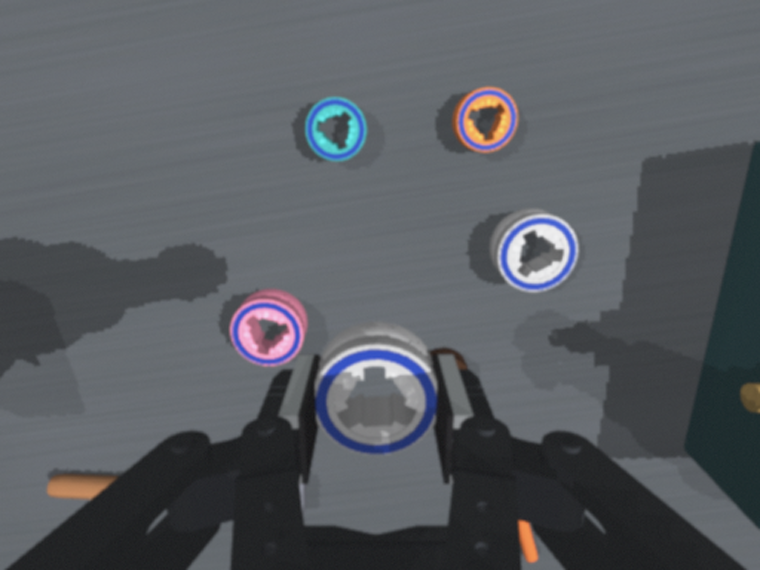

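View pics/s30b.png

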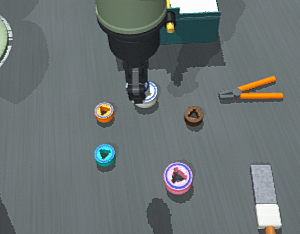

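```bash
cat > held.py <<'E'
from roll import *
def held(c,guess=(254,269)):
    c=dict(c); c['cam_to_world']=cam_in_tool()
    e=ring(c,guess,50); 
    im=c['image'].astype(int); m=(im[...,0]-im[...,2]>50)
    P=[];
    for v in range(225,310):
        for u in range(205,300):
            if m[v,u] and np.hypot(u-e[0][0],v-e[0][1])<46 and c['range_z'][v,u]>0: P.append(atdepth(c,u,v))
    P=np.array(P); ce=np.median(P,0); q=P
    for _ in range(4):
        A=np.c_[q[:,:2],np.ones(len(q))]; co=np.linalg.lstsq(A,q[:,2],rcond=None)[0]
        r=np.abs(P[:,2]-np.c_[P[:,:2],np.ones(len(P))]@co); q=P[r<max(1.0,np.median(r)*2)]
    return e,co,c,len(q),q
if __name__=='__main__':
    import sys
    e,co,c,n,q=held(load(sys.argv[1])); print(e,'plane slopes',co,n)
    x=q[:,:2]; A=np.c_[2*x,np.ones(len(x))]; s=np.linalg.lstsq(A,(x**2).sum(1),rcond=None)[0]; print('circle',s[:2],np.sqrt(s[2]+s[:2]@s[:2]))
    z=co[2]
    for zz in (-18,-20,-16): print(zz,onplane(c,*e[0],zz))
    w=onplane(c,*e[0],z); a,f=notch(c,w,z); print('notch tool',a,np.round(f[::10]))
    cv2.imwrite('pics/heldcrop.png',cv2.resize(c['image'][215:325,195:315],None,fx=5,fy=5,interpolation=cv2.INTER_CUBIC))
E
python3 held.py pics/wrist30.npz
```

```text
((252.9661102294922, 269.9012145996094), (68.79229736328125, 79.66834259033203), 89.63337707519531) plane slopes [ 2.07103856e-03 -1.97543199e-03 -1.60850962e+01] 1235
circle [-0.03614395  0.16797057] 17.04224237254623
-18 [ -0.03082597  -1.96439245 -18.        ]
-20 [ -0.02962177  -3.26817678 -20.        ]
-16 [ -0.03203017  -0.66060813 -16.        ]
notch tool 28.961114851219055 [159. 139.  89.  93.  96. 123. 127. 131. 146. 129. 128. 124. 128. 102.
  93.  90.  97. 132. 129. 130. 132. 155. 161. 164. 212. 171. 131. 132.
 134. 222. 217. 175. 161. 156. 164. 157.]
```

View pics/heldcrop.png

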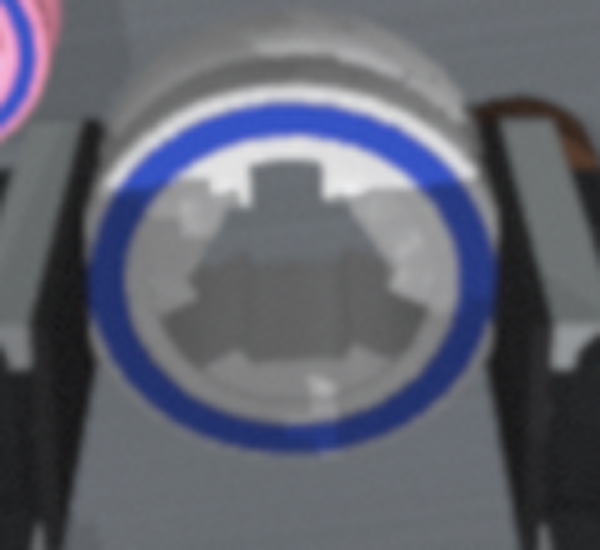

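```bash
python3 - <<'E'
from h import *
th=np.radians(-8.0); x,y=566.9,-0.6
movep([x,y,200],down(th)); print(read_state()['time'],np.round(read_state()['eef_pos'],2))
movel([x,y,142],max_speed=120); s=read_state(); print(s['time'],np.round(s['eef_pos'],2),np.round(s['ft_force'],1))
g=movel([x,y,113],max_speed=50,guard=6);wait(.1); s=read_state(); print(g,s['time'],np.round(s['eef_pos'],2),np.round(s['ft_force'],1),np.round(s['torque'],2))
c=snap('wrist','40');cv2.imwrite(f'pics/w40b.png',cv2.resize(c['image'],(760,570),interpolation=cv2.INTER_CUBIC))
E
```

```text
11.5583 [566.84  -1.29 199.98]
12.1917 [567.17  -0.85 142.45] [-0.1  0.  -1.2]
False 13.025 [567.07  -0.6  113.25] [ 0.5  0.2 -0.6] [-0.08 -0.01  0.01]
```

View pics/w40b.png

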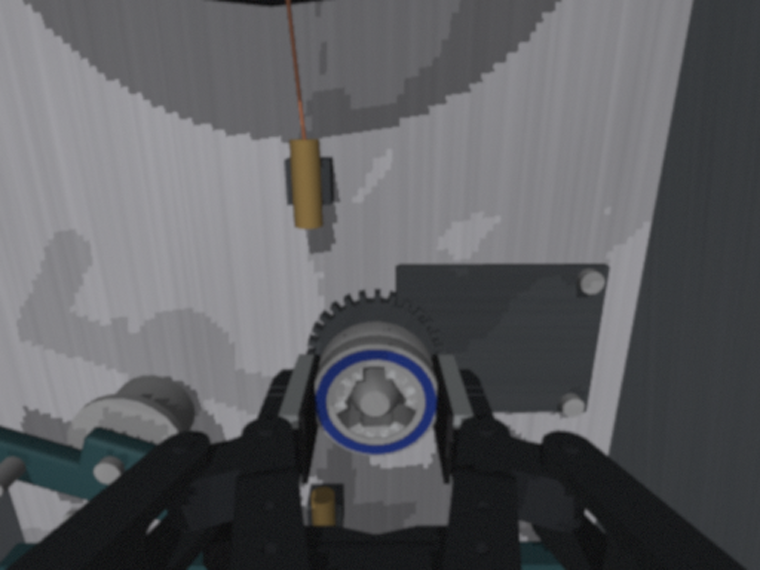

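The shaft is centred in the bore (ring centre ≈(377,400) in the enlarged picture), with no side force. Next I lower it onto the lugs.

```bash
python3 - <<'E'
from h import *
x,y=566.9,-0.6
g=movel([x,y,100.5],max_speed=25,guard=8);wait(.1); s=read_state(); print(g,s['time'],np.round(s['eef_pos'],2),np.round(s['ft_force'],1),np.round(s['torque'],2))
E
```

```text
True 13.6333 [566.89  -0.57 102.15] [-2.7 -0.  12.1] [0.1  0.63 0.02]
```

Contact came at TCP z = 102.15, and I predicted 102.2 for home, so it dropped past the lug tops. Next I release it and check by camera.

```bash
python3 - <<'E'
from h import *
open_gripper(); s=read_state(); print(s['time'],s['finger_gap'],np.round(s['ft_force'],1))
movel([566.9,-0.6,205],max_speed=200)
for i,d in enumerate([0,60]):
    p,R=view_tcp((567,-1,119),np.radians(d),210,(253,170)); movep(p,R); wait(.1); c=snap('wrist',f'5{i}')
    cv2.imwrite(f'pics/w5{i}b.png',cv2.resize(c['image'],(760,570),interpolation=cv2.INTER_CUBIC))
print(read_state()['time'])
from roll import *
A=load('pics/wrist50.npz');B=load('pics/wrist51.npz')
a=ring(A,(253,170),30);b=ring(B,(253,170),30);print(a,b,tri(A,a[0],B,b[0]))
E
```

```text
14.1667 85.22022460740934 [-0.8 -0.1  0.1]
16.2917
((253.27053833007812, 169.85858154296875), (45.713348388671875, 47.22212219238281), 92.11361694335938) ((253.30738830566406, 169.51763916015625), (45.642578125, 47.38787841796875), 87.81217956542969) (array([567.1357496 ,  -0.57430786, 117.13598657]), np.float64(0.0666659941500595))
```

View pics/w50b.png

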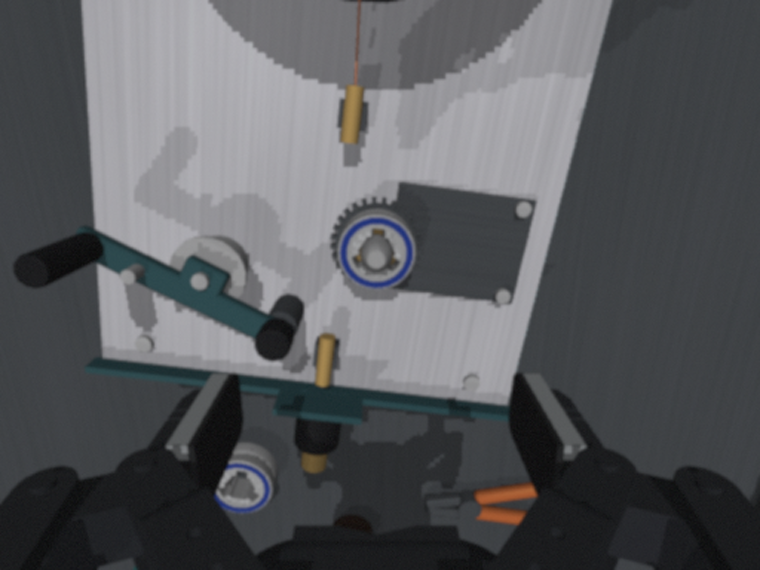

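View pics/w51b.png

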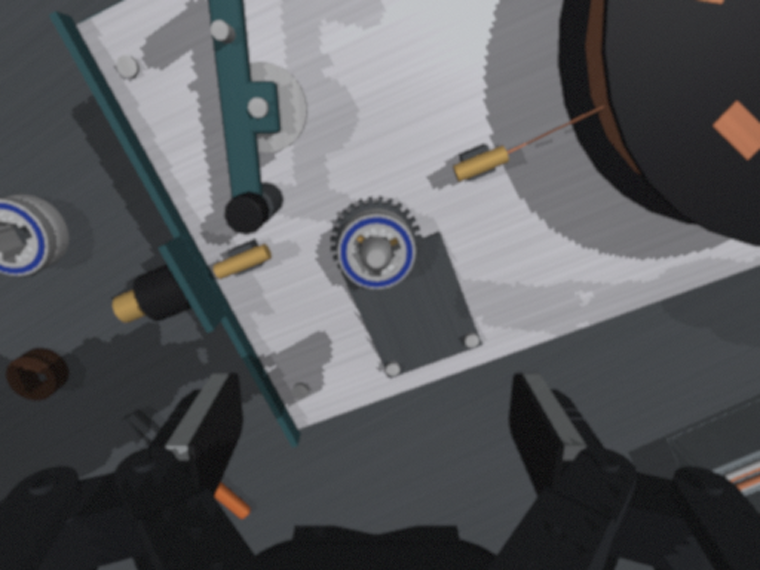

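The roll is home: ring top is at 117.1, which less the 16.1 measured on the bench gives 101. All three lugs sit inside the notches and the roll is on the axis. Now I plan the push on the handle.

```bash
cat > arm.py <<'E'
from h import *
H=np.array([516.8,-39.0]); Rr=99.; TH0=np.radians(151.4); SH=np.radians(83.)
def pose(phi,off,mode,z=146):
    t=phi-np.pi/2; u=np.array([np.cos(t),np.sin(t)])
    p=H+Rr*np.array([np.cos(phi),np.sin(phi)])-off*u
    th={'x':t,'-y':t-np.pi/2,'y':t+np.pi/2,'-x':t+np.pi}[mode]
    return np.array([*p,z]),down(th)
E
python3 - <<'E'
from arm import *
for m,o in (('x',23),('-y',19),('y',19)):
  for ph,extra,z in ((151.4,12,205),(151.4,12,146),(130,0,146),(105,0,146),(83,0,146),(81,0,146)):
    p,R=pose(np.radians(ph),o+extra,m,z); q=inverse_kinematics(p,R); print(m,ph,np.round(p),None if q is None else np.round(q,2))
E
```

```text
x 151.4 [413. -22. 205.] [-0.16  0.23  0.08  2.16 -0.03  0.76  1.01]
x 151.4 [413. -22. 146.] [-0.15  0.33  0.07  2.21 -0.04  0.6   1.02]
x 130 [436.  22. 146.] [-0.31  0.37  0.15  2.16 -0.09  0.62  0.6 ]
x 105 [469.  51. 146.] [-0.42  0.42  0.24  2.08 -0.16  0.65  0.19]
x 83 [506.  62. 146.] [-0.49  0.48  0.34  1.99 -0.24  0.7  -0.12]
x 81 [510.  62. 146.] [-0.5   0.49  0.35  1.99 -0.25  0.71 -0.15]
-y 151.4 [415. -19. 205.] [-0.5   0.25  0.48  2.17 -0.17  0.76 -0.41]
-y 151.4 [415. -19. 146.] [-0.45  0.37  0.44  2.22 -0.27  0.6  -0.31]
-y 130 [439.  25. 146.] [-0.61  0.42  0.53  2.17 -0.35  0.64 -0.7 ]
-y 105 [473.  52. 146.] [-0.71  0.5   0.64  2.09 -0.46  0.7  -1.08]
-y 83 [510.  62. 146.] [-0.76  0.59  0.74  2.   -0.56  0.77 -1.38]
-y 81 [514.  62. 146.] [-0.76  0.59  0.74  1.99 -0.57  0.78 -1.41]
y 151.4 [415. -19. 205.] [ 0.16  0.24 -0.3   2.14  0.1   0.78  2.44]
y 151.4 [415. -19. 146.] [ 0.15  0.34 -0.3   2.2   0.17  0.62  2.37]
y 130 [439.  25. 146.] [-0.01  0.37 -0.22  2.14  0.13  0.64  1.94]
y 105 [473.  52. 146.] [-0.14  0.41 -0.12  2.06  0.08  0.67  1.52]
y 83 [510.  62. 146.] [-0.22  0.46 -0.03  1.97  0.02  0.71  1.2 ]
y 81 [514.  62. 146.] [-0.22  0.47 -0.02  1.96  0.01  0.71  1.17]
```

```bash
python3 - <<'E'
from arm import *
clamp()
p,R=pose(TH0,38,'x',205); movep(p,R)
p,R=pose(TH0,38,'x',146); print('desc',movel(p,max_speed=100,guard=8),np.round(read_state()['eef_pos'],1))
def seg(ph,off,g,sp):
    p,R=pose(np.radians(ph),off,'x'); r=movel(p,frame=R,max_speed=sp,guard=g); s=read_state()
    print(ph,r,round(s['time'],2),np.round(s['eef_pos'],1),np.round(s['ft_force'],1)); return r
seg(151.4,24,6,40)
for ph in (143,134,125,116,107,98,90):
    if seg(ph,23,10,60): break
c=snap('side','60');cv2.imwrite('pics/s60b.png',cv2.resize(c['image'][20:240,130:400],None,fx=2.8,fy=2.8))
E
```

```text
desc False [412.  -25.  146.2]
151.4 False 19.02 [418.4 -12.5 146. ] [0.2 1.1 0. ]
143 False 19.44 [423.7   2.1 146. ] [0.  0.4 0.4]
134 False 19.86 [431.2  15.9 145.9] [-0.3 -0.2 -0. ]
125 False 20.27 [440.9  28.5 146. ] [-0.9 -0.2 -0.3]
116 False 20.69 [452.4  39.5 145.9] [-0.1 -0.1  0.6]
107 False 21.11 [465.4  48.5 145.9] [ 0.3 -0.5  0.3]
98 False 21.52 [479.8  55.5 145.9] [ 0.1  1.1 -0.6]
90 False 21.91 [493.3  59.8 145.9] [ 0.2 -0.4 -0.6]
```

View pics/s60b.png

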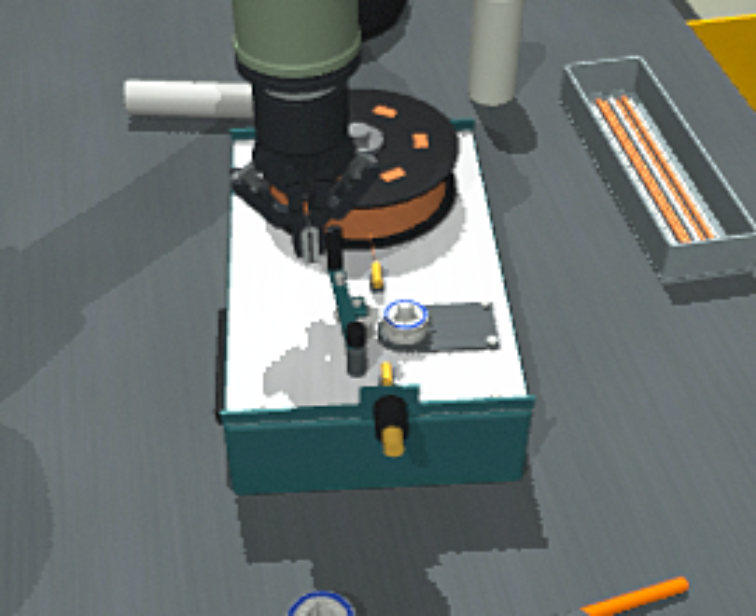

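The arm follows the finger and is nearly shut, with the handle at ≈(335,250) in the picture. I continue slowly until it hits its stop.

```bash
python3 - <<'E'
from arm import *
def seg(ph,off,g,sp):
    p,R=pose(np.radians(ph),off,'x'); r=movel(p,frame=R,max_speed=sp,guard=g); s=read_state()
    print(ph,r,round(s['time'],2),np.round(s['eef_pos'],1),np.round(s['ft_force'],1)); return r
for ph in (87,85,83,81,79,77,75,73,71):
    if seg(ph,23,10,20): break
wait(.3); s=read_state(); print(np.round(s['ft_force'],1),np.round(s['eef_pos'],1))
c=snap('side','70');cv2.imwrite('pics/s70b.png',cv2.resize(c['image'][20:240,130:400],None,fx=2.8,fy=2.8))
E
```

```text
87 False 22.38 [499.1  61.1 146. ] [-0.1  0.5  0.1]
85 False 22.7 [502.7  61.6 146. ] [-0.7  0.   0.1]
83 False 23.02 [506.2  62.1 146. ] [ 0.5 -0.6 -0.2]
81 True 23.23 [506.6  62.4 145.4] [-3.   1.   1.2]
[-4.6  1.4  2.9] [506.7  62.3 145.4]
```

View pics/s70b.png

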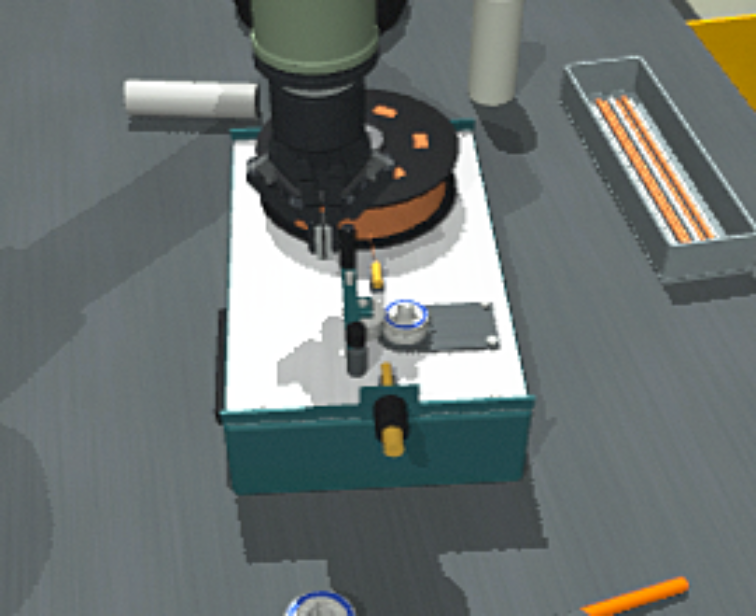

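```bash
python3 - <<'E'
from arm import *
p,R=pose(np.radians(80),23,'x',145.5); print(movel(p,max_speed=15,guard=12)); s=read_state(); print(np.round(s['ft_force'],1),np.round(s['eef_pos'],1)); wait(.3)
p,R=pose(np.radians(83),48,'x',146); movel(p,max_speed=60)
movel([p[0],p[1],215],max_speed=150)
for i,d in enumerate([0,60]):
    p,R=view_tcp((545,0,130),np.radians(d),220,(253,150)); movep(p,R); wait(.1); c=snap('wrist',f'8{i}')
    cv2.imwrite(f'pics/w8{i}b.png',cv2.resize(c['image'],(760,570),interpolation=cv2.INTER_CUBIC))
print(read_state()['time'])
E
```

```text
True
[-2.7  0.3  1.5] [506.5  62.4 144.9]
27.025
```

View pics/w80b.png

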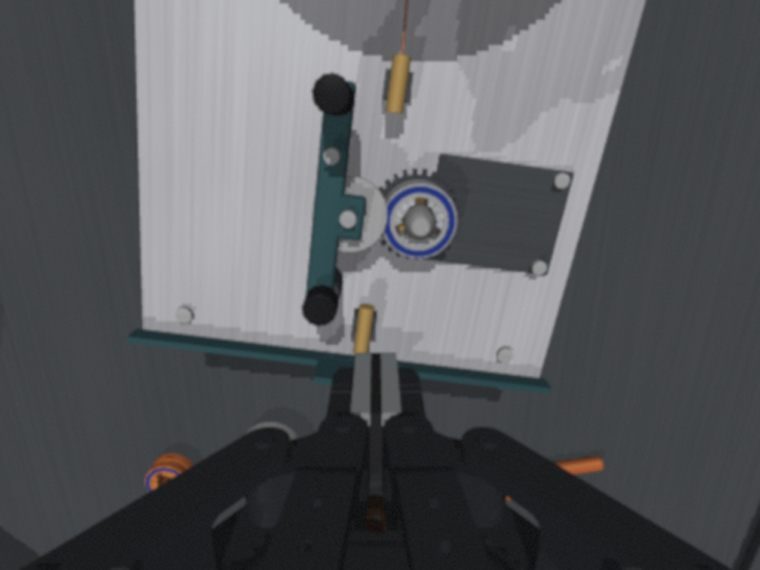

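View pics/w81b.png

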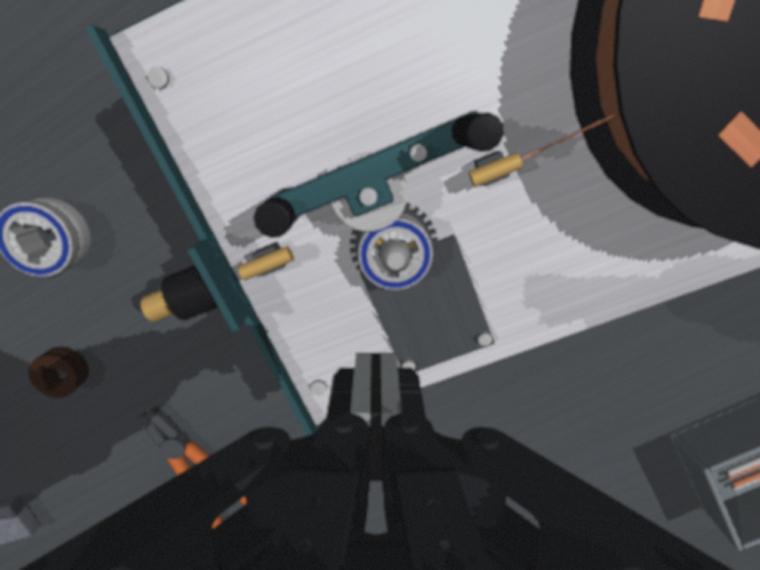

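```bash
python3 - <<'E'
from roll import *
A=load('pics/wrist80.npz');B=load('pics/wrist81.npz');k=512/760
h,_=tri(A,(332*k,94*k),B,(486*k,131*k));n,_=tri(A,(320*k,305*k),B,(274*k,217*k));print(h,n,np.hypot(*(h-n)[:2]),'arm dir',np.degrees(np.arctan2(*(h-n)[1::-1])))
for c,a,b in ((A,(398.5,82),(364,332)),(B,(497,170),(265,263))):
    d=onplane(c,a[0]*k,a[1]*k,112)-onplane(c,b[0]*k,b[1]*k,112);print('guides',np.degrees(np.arctan2(d[1],d[0])))
for c,a,b in ((A,(133,335),(548,387)),(B,(98,32),(300,425))):
    d=onplane(c,b[0]*k,b[1]*k,100)-onplane(c,a[0]*k,a[1]*k,100);print('front edge+90',90+np.degrees(np.arctan2(d[1],d[0])))
a=ring(A,(420*k,221*k),30);b=ring(B,(396*k,254*k),30);print('roll top',tri(A,a[0],B,b[0]))
E
```

```text
[528.15212885  59.19762749 170.80215826] [516.47155108 -39.34552939 138.84250291] 99.23300692806666 arm dir 83.24012257230059
guides 82.34603806257769
guides 81.88982039369323
front edge+90 81.98746778452869
front edge+90 80.85198845188023
roll top (array([567.61871845,  -0.75049311, 116.09229311]), np.float64(0.005464556358175348))
```

```bash
python3 - <<'E'
from workcell import *
print(read_state()['ft_force']); finish_job(); print(read_state()['time'])
E
```

```text
[-0.11903532  0.3438107  -0.4333442 ]
the job is handed in; nothing more can be done
the job is handed in; nothing more can be done
```

The new roll is home on the drive gear with its notches over the lugs, and the pressure arm is shut. I handed the job in shortly after 27 s on the robot's clock; it reported no verdict.

- **Roll:** I measured the lug angle and the notch angle with the wrist camera and picked up the smaller blue-ringed steel roll. It went down onto the shaft with almost no side force and dropped past the lug tops. It landed at TCP z 102.15 mm, against 102.2 mm predicted for home. Seen from two views after release, the ring top was 101.1 mm higher than it had been on the bench, level with the gear face. It was within about 0.5 mm of the shaft axis, and the lugs showed inside the notches.
- **Pressure arm:** I pushed the handle round with the closed fingers until it stopped against resistance, twice at the same place. The arm's measured direction then was 83.2°. The feeder's own +y axis measured 80.9° to 82.3°, depending on which edge I used, so the arm reads about 0.02 rad open; the worst single reading gives 0.04. The limit is 0.06.
- **Disagreement:** The last check put the ring top about 1 mm lower than the check just after release (116.1 against 117.1 mm). I took this as picture noise, because the roll was already resting on the gear.
- **Other items:** I never touched the worn roll or the cutters. They appear undisturbed in the last pictures, though I did not measure their positions again. The robot was clear of everything at hand-in.

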